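# Put the microscope parts away in their trays

### The job

Tidy up after the microscope session: put the eyepiece, the objective lens, the filter cube and the slide box away, each upright and flat on the floor of the tray that matches its shape and size (the eyepiece in the big round tray, the slim objective in the small round one, the filter cube in the square one, the slide box in the oblong one). Set each one down gently rather than dropping it, in any order, and leave the reagent bottle and the beaker where they stand.

Things in the scene. Friction and masses are not known exactly. Their poses are not given: they have to be found in the camera images.
- eyepiece: Microscope eyepiece standing upright, black with steel rings, round: skirt 50 mm diameter up to 18 mm, above that a straight barrel 38 mm diameter from 21 mm to its top at 56 mm (grip it there). Mass about 0.11 kg. Origin: centre of its underside, z up along its axis; its yaw means nothing. Belongs in the big round tray.
- objective: Microscope objective lens standing upright, slim steel cylinder 30 mm diameter, straight up to 48 mm, then tapering to its top at 56 mm. Mass about 0.15 kg. Origin: centre of its underside, z up along its axis; its yaw means nothing. Belongs in the small round tray.
- filter_cube: Microscope filter cube, black block 42 x 42 mm in plan and 44 mm high, with a round glass window in the top. Mass about 0.09 kg. Origin: centre of its underside; x and y square to its sides, z up. Belongs in the square tray.
- slide_box: Closed white box for microscope slides, 82 mm (its x) x 34 mm (its y) in plan and 38 mm high, with a paper label on top; rigid, the lid does not open. Mass about 0.09 kg. Origin: centre of its underside, z up. Belongs in the oblong tray, either way round.
- big_round_tray: Shallow round tray, recess 66 mm across. Fixed to the bench; plain grey plastic all over. Origin: centre of its underside, on the bench; z up. Floor 3 mm and rim 10 mm above the bench, wall 4 mm thick. 
- small_round_tray: Shallow round tray, recess 46 mm across. Fixed to the bench; plain grey plastic all over. Origin: centre of its underside, on the bench; z up. Floor 3 mm and rim 10 mm above the bench, wall 4 mm thick. 
- square_tray: Shallow square tray, recess 58 x 58 mm, x and y square to its sides. Fixed to the bench; plain grey plastic all over. Origin: centre of its underside, on the bench; z up. Floor 3 mm and rim 10 mm above the bench, wall 4 mm thick. 
- oblong_tray: Shallow oblong tray, recess 98 mm (its x) x 50 mm (its y). Fixed to the bench; plain grey plastic all over. Origin: centre of its underside, on the bench; z up. Floor 3 mm and rim 10 mm above the bench, wall 4 mm thick. 
- reagent_bottle: Bystander: small squat glass reagent bottle with a blue cap, loose, 50 mm diameter, 75 mm high, at the far side of the work. Origin: centre of its underside. Leave it alone.
- beaker: Bystander: open glass beaker, loose, 70 mm diameter, 85 mm high, at the robot's left. Origin: centre of its underside. Leave it alone.

How it is judged:
By the outcome, as a careful person would: the job done as asked, in the order asked, and still so for the second after the job is handed in, with the robot touching nothing.
It also fails if it takes over 96 s, if anything falls off the work surface, if the arm or the gripper's body presses on something with over 40 N, if the wrist force passes 120 N, or if a joint passes its speed limit or range.

### The arm

A 6-joint arm with a two-finger parallel gripper is mounted at the origin on the work surface. World frame = base frame: x ahead of the robot, y to its left, z up, the work surface at z = 0. Lengths are in m, angles in degrees, forces in N, time in s.
With the tool pointing down it reaches from about 0.4 to 0.825 m from the base axis. Payload 7 kg.
Tool frame: the origin (TCP) lies midway between the tips of the shut fingers; the grasp point (between the pads) lies 19 mm behind it; z points along the fingers, y is the line along which they close (so a half turn about z gives the same grasp; the last joint's range is limited). The gripper opens to 88 mm and grips with 3 to 60 N. Pads are 19 mm wide; open, the fingers measure 130 mm over their backs; the gripper's body (78 mm by 193 mm) begins 47 mm behind the grasp point.
Start: joints at [-59.582, 20.546, 0.682, 0, -70.136, -16.507], TCP at [0.162, -0.655, 0.227] pointing down, gripper open.
Joint ranges: [-176.03, 176.03], [-82.01, 121.73], [-58.28, 71.71], [-173.87, 95.51], [-174.79, -0.11], [-173.66, 173.66]. Speed limits (degrees/s): [136.94, 136.94, 172.46, 180, 180, 180].

### API

Orientations are given as [roll, pitch, yaw] about the fixed x, y, z axes, in that order (R = Rz(yaw) Ry(pitch) Rx(roll)).
In Python, from plant import r gives the robot as it stands. The module is installed in compiled form; this text tells all that it offers.
- The arm moves only by the tool play_rows, never from a script. Its argument "rows" is a list of rows, each an object with "slide": the shift along the tool's x, y, z as a fraction of full scale, a list of three; "delta_rot": the turn, a rotation vector about the tool's x, y, z as a fraction of full scale, a list of three; "fingers": the opening, from -1 (shut) to 1 (fully open). In form: [{"slide": [x, y, z], "delta_rot": [rx, ry, rz], "fingers": fingers}, ...]. A call has 1 to 8 rows; each row shifts and turns the commanded pose from where the row before left it, along the tool's axes as they then stand; what a row does not reach is not made up. Full scale, the value 1, is 0.15 m for a shift and 0.08 rad for a turn. A row lasts 1/8 s, in which the tool goes at most 62.5 mm and 10.7 degrees, less where a joint would pass 70% of its speed; a pose out of reach is approached as far as the arm can. A call with a number of a shift or a turn outside -1 to 1 is refused whole. A call with a gripper value outside its range is refused whole. The fingers move at their own pace and stop on an object; "squeeze" is the grip in N (left out, the last holds). Time passes only in rows, so rows that do not move let the fingers close. It gives the time, the measured TCP pose, the force, the opening and the grip force at its end, in the units of the state.
- r.get_state(): the state, without advancing time (a new reading comes with each control period).
- r.capture(name): name is "scene" or "top" or "wrist"; returns a dict with "image" (480x640x3 uint8, blue, green, red), "fx", "fy", "cx", "cy" (pixels), "distortion" ([k1, k2, p1, p2, k3] as OpenCV has them; the pictures are not rectified), "R" (3x3) and "t" (3): a world point X has camera coordinates R X + t; the wrist camera has in their place "T_tool_cam" (4x4, takes a point from camera to tool coordinates, whose origin is the TCP and whose axes are the flange's). Camera axes: x right, y down, z forward; pixel columns grow to the right and rows downward; lengths in m; the calibration is good to about 2 mm. A picture is of the moment at which its call begins: read the wrist's pose just before it. There is no depth.
- r.close_job(): hands the job in; it is judged then, once.
The state is a dict: "time_s": time; "joints": joint angles; "qd": joint speeds; "joint_torque": joint torques, N m; "tcp_pos": TCP position; "eef_rot": TCP orientation; "contact_force": force on the tool from outside, world axes, zero at the start; "moment": the same for the moment, N m; "gripper_width": finger opening in m; "gripper_force": force on a finger pad.
Only numpy, scipy, OpenCV 4.12 (cv2) and the standard library are available. Lean on these libraries where they do the work, as an engineer would, in place of code of your own. Each camera call takes 0.05 s, during which the arm holds its last target. There are 200 camera calls.

## Working session

There is one attempt and no reset: what is moved stays moved. The work goes in short steps, Python scripts to look and compute and a tool call to move; the robot and the scene stay as the last step left them, time stands still between calls to the robot, and variables do not carry over. Pictures are saved under pics/ and viewed, at most 14 in all, crops included, and the job is handed in when it is done.

Besides the shell and the picture viewer there is one more tool, called after ">>>" as name(argument=value, ...) on one line, values as JSON. play_rows: Moves the arm, as the interface text tells. Shift numbers are shares of 0.15 m and turn numbers shares of 0.08 rad, none past 1 either way. Its arguments: {"type":"object","properties":{"rows":{"type":"array"},"squeeze":{"type":"number"}},"required":["rows"]}

```bash
mkdir -p pics; cat > h.py <<'E'
import cv2, numpy as np, json, pickle
from plant import r
from scipy.spatial.transform import Rotation as Ro
def cap(n):
    s=r.get_state(); c=r.capture(n); c['s']=s
    if 'R' not in c or n=='wrist':
        T=np.array(c['T_tool_cam']); Rt=Ro.from_euler('xyz',s['eef_rot'],degrees=True).as_matrix()
        Rwc=Rt@T[:3,:3]; o=Rt@T[:3,3]+np.array(s['tcp_pos'])
        c['R']=Rwc.T; c['t']=-Rwc.T@o
    return c
def w(c,u,v,z):
    K=np.array([[c['fx'],0,c['cx']],[0,c['fy'],c['cy']],[0,0,1.]])
    p=cv2.undistortPoints(np.array([[[u,v]]],float),K,np.array(c['distortion'],float))[0,0]
    R=np.array(c['R']);t=np.array(c['t']).ravel()
    o=-R.T@t; d=R.T@np.array([p[0],p[1],1]); return o+d*(z-o[2])/d[2]
def save(c,f): pickle.dump(c,open(f+'.pkl','wb')); cv2.imwrite('pics/'+f+'.png',c['image'])
def load(f): return pickle.load(open(f+'.pkl','rb'))
E
python3 - <<'E'
from h import *
s=r.get_state(); print(s)
for n in('top','wrist'): 
    c=cap(n);save(c,n+'0');print(n,-c['R'].T@np.array(c['t']).ravel(), c['R'])
E
```

```text
{'time_s': 0.0, 'joints': array([-5.95840857e+01,  2.05913953e+01,  6.34056986e-01, -2.16231434e-02,
       -7.01368444e+01, -1.65071650e+01]), 'qd': array([ 0.02942911,  0.11267247,  0.03541869, -0.0197671 , -0.03427335,
       -0.0835589 ]), 'joint_torque': array([ 1.03608563e-03, -5.82722104e+01,  2.93054903e+01,  6.99698836e+00,
        7.00484510e-03, -2.01254147e-04]), 'tcp_pos': array([ 0.16211784, -0.65472909,  0.22562057]), 'eef_rot': array([ 1.79903923e+02, -7.27408648e-03, -1.66098608e+02]), 'contact_force': array([-0.32970496,  0.55018738, -0.04735738]), 'moment': array([-0.00867594,  0.04252275, -0.01062313]), 'gripper_force': 0.0, 'gripper_width': 0.08747852248010257}
top [0.25178527 0.06200272 1.43111186] [[ 0.0034769  -0.99998215  0.00485841]
 [-0.97881158 -0.0043979  -0.20471579]
 [ 0.20473351 -0.00404369 -0.9788094 ]]
wrist [ 0.09925474 -0.67089734  0.38390479] [[-0.24129598  0.97045077  0.00124193]
 [ 0.94138619  0.23375803  0.24320612]
 [ 0.23572925  0.05985379 -0.96997384]]
```

View pics/top0.png

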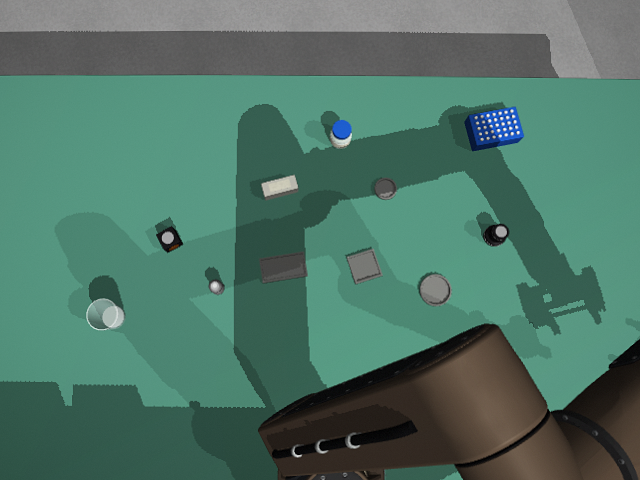

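The top view shows every item: slide box (280,187), filter cube (170,239), objective (216,286) and eyepiece (496,234). The trays are oblong (283,267), square (364,266), small round (385,188) and big round (434,289). The bottle is at (341,133), the beaker at (104,315), and there is an unlisted blue rack at (495,128). Next I'll enlarge each item.

```bash
python3 - <<'E'
from h import *
im=load('top0')['image']
ts=[]
for (u,v) in [(280,187),(170,239),(216,286),(496,234),(283,267),(364,266),(385,188),(434,289)]:
    t=cv2.resize(im[v-25:v+25,u-25:u+25],(200,200),interpolation=cv2.INTER_CUBIC)
    t=cv2.convertScaleAbs(t,alpha=1.5,beta=15)
    for k in range(0,200,40): cv2.line(t,(k,0),(k,4),(0,255,255),1);cv2.line(t,(0,k),(4,k),(0,255,255),1)
    ts.append(t)
cv2.imwrite('pics/m.png',np.vstack([np.hstack(ts[:4]),np.hstack(ts[4:])]))
E
```

```text
(no output)
```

View pics/m.png

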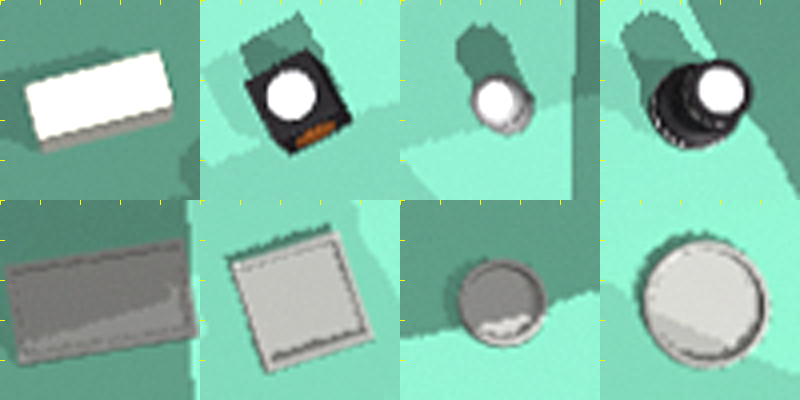

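The enlarged tiles give sharp tops and rims, so I have pixel centres and edges for all eight.

```bash
python3 - <<'E'
from h import *
c=load('top0')
P={'slide':(280,187,99,97,.038),'cube':(170,239,91,95,.044),'obj':(216,286,96,101,.056),'eye':(496,234,120,90,.056),
'Tobl':(283,267,101,101,.01),'Tsq':(364,266,102.5,100.5,.01),'Tsm':(385,188,102,103,.01),'Tbig':(434,289,105,102.5,.01)}
for n,(u,v,x,y,z) in P.items(): 
    p=w(c,u-25.4+x/4,v-25.4+y/4,z); print(n,p.round(4), np.hypot(*p[:2]).round(3))
for n,u,v,z in [('bottle',342,129,.075),('beaker',100,313,.085),('rack',495,125,.05)]: print(n,w(c,u,v,z).round(3))
def yaw(n,a,b):
    u,v,_,_,z=P[n]; q=[w(c,u-25+k[0]/4,v-25+k[1]/4,z) for k in (a,b)];d=q[1]-q[0];print(n,np.degrees(np.arctan2(d[1],d[0])).round(1),np.linalg.norm(d).round(4))
yaw('slide',(25,88),(158,52));yaw('slide',(40,142),(173,106));yaw('cube',(46,82),(107,50))
yaw('cube',(107,50),(152,118));yaw('Tobl',(5,67),(182,40));yaw('Tobl',(20,164),(197,133));yaw('Tsq',(30,60),(138,32));yaw('Tsq',(68,172),(174,138));yaw('Tsq',(30,60),(68,172));yaw('Tsq',(138,32),(174,138))
E
```

```text
slide [0.6465 0.1171 0.038 ] 0.657
cube [0.5213 0.3724 0.044 ] 0.641
obj [0.409  0.2585 0.056 ] 0.484
eye [ 0.5369 -0.3912  0.056 ] 0.664
Tobl [0.4593 0.1077 0.01  ] 0.472
Tsq [ 0.4627 -0.0816  0.01  ] 0.47
Tsm [ 0.6496 -0.1346  0.01  ] 0.663
Tbig [ 0.4083 -0.2445  0.01  ] 0.476
bottle [ 0.774 -0.029  0.075]
beaker [0.345 0.502 0.085]
rack [ 0.797 -0.396  0.05 ]
slide -74.0 0.0809
slide -74.1 0.0805
cube -61.1 0.0391
cube -145.1 0.0484
Tobl -81.0 0.1044
Tobl -79.8 0.1039
Tsq -75.1 0.0656
Tsq -72.1 0.065
Tsq -162.0 0.0689
Tsq -162.4 0.0654
```

```bash
cat >> h.py <<'E'
def plan(x,y,z,yaw=None):
    s=r.get_state(); R=Ro.from_euler('xyz',s['eef_rot'],degrees=True)
    if yaw is not None:
        dy=yaw-s['eef_rot'][2]; dy=(dy+180)%360-180
        print('turn rz total', round(-np.radians(dy)/.08,2)); R=Ro.from_euler('xyz',[180,0,yaw],degrees=True)
    print('tilt fix', (Ro.from_euler('xyz',s['eef_rot'],degrees=True).inv()*Ro.from_euler('xyz',[180,0,s['eef_rot'][2]],degrees=True)).as_rotvec()/.08)
    d=R.inv().apply(np.array([x,y,z])-s['tcp_pos'])/.15; print('slide total (after turn)',d.round(3),'t',s['time_s'],s['tcp_pos'].round(4),s['eef_rot'].round(2))
E
python3 - <<'E'
from h import *
plan(.537,-.391,.17)
print(np.array(load('wrist0')['T_tool_cam']).round(3))
E
```

```text
tilt fix [ 1.91584278e-02 -2.18447388e-03 -1.67404374e-06]
slide total (after turn) [-2.849  1.106  0.373] t 0.1 [ 0.1621 -0.6548  0.2257] [ 1.7991e+02 -1.0000e-02 -1.6609e+02]
[[ 0.001 -0.97  -0.243  0.065]
 [ 1.     0.001 -0.    -0.   ]
 [ 0.    -0.243  0.97  -0.158]
 [ 0.     0.     0.     1.   ]]
```

>>> play_rows(rows=[{"slide":[-0.36,0.14,0],"delta_rot":[0,0,0],"fingers":1},{"slide":[-0.36,0.14,0],"delta_rot":[0,0,0],"fingers":1},{"slide":[-0.36,0.14,0],"delta_rot":[0,0,0],"fingers":1},{"slide":[-0.36,0.14,0],"delta_rot":[0,0,0],"fingers":1},{"slide":[-0.36,0.14,0.1],"delta_rot":[0,0,0],"fingers":1},{"slide":[-0.36,0.14,0.1],"delta_rot":[0,0,0],"fingers":1},{"slide":[-0.36,0.14,0.1],"delta_rot":[0,0,0],"fingers":1},{"slide":[-0.33,0.13,0.07],"delta_rot":[0,0,0],"fingers":1}])

```text
time_s: 1.1
tcp_pos: [0.5383, -0.3891, 0.1699]
eef_rot: [179.9, -0.1, -166.1]
contact_force: [0.1, -1.3, 0.6]
gripper_width: 0.0878
gripper_force: 0.0
```

>>> play_rows(rows=[{"slide":[0,0,0],"delta_rot":[0,0,0],"fingers":1},{"slide":[0,0,0],"delta_rot":[0,0,0],"fingers":1},{"slide":[0,0,0],"delta_rot":[0,0,0],"fingers":1}])

```text
time_s: 1.48
tcp_pos: [0.5365, -0.3915, 0.1714]
eef_rot: [-180.0, 0.0, -166.2]
contact_force: [-0.5, -0.7, 0.4]
gripper_width: 0.0878
gripper_force: 0.0
```

```bash
python3 - <<'E'
from h import *
plan(.537,-.391,.17)
save(cap('wrist'),'w1')
E
```

```text
tilt fix [-2.26645123e-03  2.21684504e-03 -2.00974848e-07]
slide total (after turn) [-0.004  0.002  0.009] t 1.475 [ 0.5365 -0.3915  0.1714] [-1.7999e+02  1.0000e-02 -1.6615e+02]
```

View pics/w1.png

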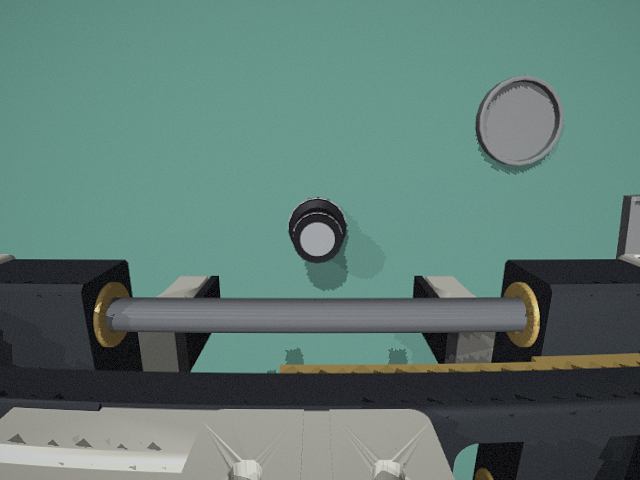

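The wrist view shows the eyepiece top centred at (318,239) and the big round tray's rim centred at about (519,120).

```bash
python3 - <<'E'
from h import *
c=load('w1')
print(w(c,318,239,.056),w(c,519.5,120.5,.01))
p=w(c,318,239,.056);plan(p[0],p[1],.024)
E
```

```text
[ 0.53814792 -0.39001856  0.056     ] [ 0.40924379 -0.24797131  0.01      ]
tilt fix [-3.82635495e-03  4.40245295e-03 -6.73813917e-07]
slide total (after turn) [-0.014  0.008  0.983] t 1.525 [ 0.5364 -0.3916  0.1715] [-1.7998e+02  2.0000e-02 -1.6617e+02]
```

>>> play_rows(rows=[{"slide":[-0.014,0.008,0.2],"delta_rot":[0,0,0],"fingers":1},{"slide":[0,0,0.25],"delta_rot":[0,0,0],"fingers":1},{"slide":[0,0,0.25],"delta_rot":[0,0,0],"fingers":1},{"slide":[0,0,0.18],"delta_rot":[0,0,0],"fingers":1},{"slide":[0,0,0.1],"delta_rot":[0,0,0],"fingers":1},{"slide":[0,0,0],"delta_rot":[0,0,0],"fingers":1},{"slide":[0,0,0],"delta_rot":[0,0,0],"fingers":-1},{"slide":[0,0,0],"delta_rot":[0,0,0],"fingers":-1}], squeeze=15)

```text
time_s: 2.52
tcp_pos: [0.5397, -0.3895, 0.0255]
eef_rot: [-179.9, 0.1, -166.1]
contact_force: [0.3, 0.0, 0.0]
gripper_width: 0.0732
gripper_force: 0.0
```

>>> play_rows(rows=[{"slide":[0,0,0],"delta_rot":[0,0,0],"fingers":-1},{"slide":[0,0,0],"delta_rot":[0,0,0],"fingers":-1},{"slide":[0,0,0],"delta_rot":[0,0,0],"fingers":-1},{"slide":[0,0,0],"delta_rot":[0,0,0],"fingers":-1}])

```text
time_s: 3.02
tcp_pos: [0.5391, -0.3892, 0.0242]
eef_rot: [-180.0, 0.0, -166.1]
contact_force: [0.9, -0.3, 0.8]
gripper_width: 0.0375
gripper_force: 15.0
```

>>> play_rows(rows=[{"slide":[0,0,-0.15],"delta_rot":[0,0,0],"fingers":-1},{"slide":[0,0,-0.25],"delta_rot":[0,0,0],"fingers":-1},{"slide":[0.1,0.18,0],"delta_rot":[0,0,0],"fingers":-1},{"slide":[0.15,0.28,0],"delta_rot":[0,0,0],"fingers":-1},{"slide":[0.15,0.28,0],"delta_rot":[0,0,0],"fingers":-1},{"slide":[0.15,0.28,0],"delta_rot":[0,0,0],"fingers":-1},{"slide":[0.063,0.114,0],"delta_rot":[0,0,0],"fingers":-1},{"slide":[0,0,0],"delta_rot":[0,0,0],"fingers":-1}])

```text
time_s: 4.03
tcp_pos: [0.4079, -0.2453, 0.0844]
eef_rot: [180.0, 0.0, -166.0]
contact_force: [1.2, -0.1, -0.3]
gripper_width: 0.0378
gripper_force: 15.0
```

>>> play_rows(rows=[{"slide":[0,0,0],"delta_rot":[0,0,0],"fingers":-1},{"slide":[0,0,0],"delta_rot":[0,0,0],"fingers":-1}])

```text
time_s: 4.28
tcp_pos: [0.4094, -0.2466, 0.0839]
eef_rot: [-180.0, -0.0, -166.1]
contact_force: [-0.3, -0.2, -1.8]
gripper_width: 0.0377
gripper_force: 15.0
```

```bash
python3 - <<'E'
from h import *
plan(.409,-.2465,.0275)
E
```

```text
tilt fix [-1.35540705e-03 -5.28980856e-05  2.86793714e-09]
slide total (after turn) [0.003 0.001 0.376] t 4.275 [ 0.4094 -0.2466  0.0839] [-179.99   -0.   -166.12]
```

>>> play_rows(rows=[{"slide":[0,0,0.12],"delta_rot":[0,0,0],"fingers":-1},{"slide":[0,0,0.12],"delta_rot":[0,0,0],"fingers":-1},{"slide":[0,0,0.08],"delta_rot":[0,0,0],"fingers":-1},{"slide":[0,0,0.03],"delta_rot":[0,0,0],"fingers":-1},{"slide":[0,0,0.01],"delta_rot":[0,0,0],"fingers":-1},{"slide":[0,0,0.01],"delta_rot":[0,0,0],"fingers":-1},{"slide":[0,0,0],"delta_rot":[0,0,0],"fingers":-1},{"slide":[0,0,0],"delta_rot":[0,0,0],"fingers":-1}])

```text
time_s: 5.28
tcp_pos: [0.409, -0.2461, 0.0289]
eef_rot: [-180.0, 0.0, -166.1]
contact_force: [0.4, 0.5, -2.2]
gripper_width: 0.0374
gripper_force: 15.0
```

>>> play_rows(rows=[{"slide":[0,0,0.006],"delta_rot":[0,0,0],"fingers":-1},{"slide":[0,0,0.005],"delta_rot":[0,0,0],"fingers":-1},{"slide":[0,0,0],"delta_rot":[0,0,0],"fingers":-1},{"slide":[0,0,0],"delta_rot":[0,0,0],"fingers":-1}])

```text
time_s: 5.78
tcp_pos: [0.4089, -0.2461, 0.0271]
eef_rot: [-180.0, 0.0, -166.1]
contact_force: [-0.8, 1.9, 2.7]
gripper_width: 0.0373
gripper_force: 15.0
```

>>> play_rows(rows=[{"slide":[0,0,0],"delta_rot":[0,0,0],"fingers":0.6},{"slide":[0,0,0],"delta_rot":[0,0,0],"fingers":0.6},{"slide":[0,0,0],"delta_rot":[0,0,0],"fingers":0.6},{"slide":[0,0,-0.1],"delta_rot":[0,0,0],"fingers":0.6},{"slide":[0,0,-0.25],"delta_rot":[0,0,0],"fingers":0.6},{"slide":[0,0,-0.35],"delta_rot":[0,0,0],"fingers":0.6},{"slide":[0,0,-0.25],"delta_rot":[0,0,0],"fingers":0.6}])

```text
time_s: 6.65
tcp_pos: [0.4091, -0.2463, 0.1716]
eef_rot: [-179.9, 0.1, -166.1]
contact_force: [0.0, 0.4, -0.4]
gripper_width: 0.0703
gripper_force: 0.0
```

>>> play_rows(rows=[{"slide":[-0.12,0.31,0],"delta_rot":[0,0,0],"fingers":1},{"slide":[-0.12,0.31,0],"delta_rot":[0,0,0],"fingers":1},{"slide":[-0.12,0.31,0],"delta_rot":[0,0,0],"fingers":1},{"slide":[-0.12,0.31,0],"delta_rot":[0,0,0],"fingers":1},{"slide":[-0.12,0.31,0],"delta_rot":[0,0,0],"fingers":1},{"slide":[-0.04,0.34,0],"delta_rot":[0,0,0],"fingers":1},{"slide":[-0.04,0.34,0],"delta_rot":[0,0,0],"fingers":1},{"slide":[-0.04,0.34,0],"delta_rot":[0,0,0],"fingers":1}])

```text
time_s: 7.65
tcp_pos: [0.4205, 0.1557, 0.1696]
eef_rot: [180.0, 0.0, -166.1]
contact_force: [0.8, -0.0, 0.8]
gripper_width: 0.0877
gripper_force: 0.0
```

>>> play_rows(rows=[{"slide":[-0.04,0.34,0],"delta_rot":[0,0,0],"fingers":1},{"slide":[-0.04,0.34,0],"delta_rot":[0,0,0],"fingers":1},{"slide":[0,0,0],"delta_rot":[0,0,0],"fingers":1},{"slide":[0,0,0],"delta_rot":[0,0,0],"fingers":1},{"slide":[0,0,0],"delta_rot":[0,0,0],"fingers":1}])

```text
time_s: 8.28
tcp_pos: [0.4081, 0.255, 0.1694]
eef_rot: [-180.0, -0.0, -166.1]
contact_force: [0.0, -0.7, 0.2]
gripper_width: 0.0875
gripper_force: 0.0
```

```bash
python3 - <<'E'
from h import *
plan(.409,.2585,.17)
save(cap('wrist'),'w2')
E
```

```text
tilt fix [-1.62346529e-03 -3.23290325e-03  2.09940251e-07]
slide total (after turn) [-0.012  0.021 -0.004] t 8.275 [0.4081 0.255  0.1694] [-1.7999e+02 -1.0000e-02 -1.6615e+02]
```

View pics/w2.png

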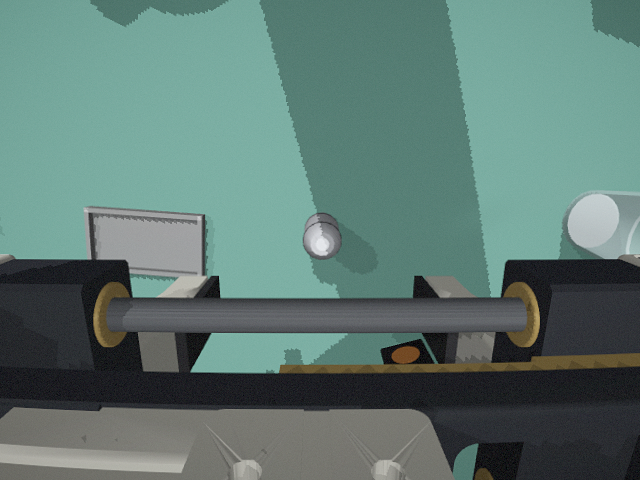

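The objective's top is at about (322,242). The oblong tray is at left and the beaker stands well clear at right.

```bash
python3 - <<'E'
from h import *
c=load('w2')
p=w(c,322,242,.056);print(p,w(c,205,214,.01),w(c,85,207,.01),w(c,203,277,.01));plan(p[0],p[1],.016)
E
```

```text
[0.41074954 0.2598158  0.056     ] [0.42198431 0.15868094 0.01      ] [0.44123811 0.05306959 0.01      ] [0.47952066 0.16668207 0.01      ]
tilt fix [ 3.07127820e-05 -4.64236375e-04 -5.70319833e-10]
slide total (after turn) [-0.024  0.027  1.023] t 8.325 [0.4082 0.255  0.1694] [ 180.     -0.   -166.16]
```

>>> play_rows(rows=[{"slide":[-0.024,0.027,0.2],"delta_rot":[0,0,0],"fingers":1},{"slide":[0,0,0.3],"delta_rot":[0,0,0],"fingers":1},{"slide":[0,0,0.28],"delta_rot":[0,0,0],"fingers":1},{"slide":[0,0,0.18],"delta_rot":[0,0,0],"fingers":1},{"slide":[0,0,0.06],"delta_rot":[0,0,0],"fingers":1},{"slide":[0,0,0],"delta_rot":[0,0,0],"fingers":0},{"slide":[0,0,0],"delta_rot":[0,0,0],"fingers":-1},{"slide":[0,0,0],"delta_rot":[0,0,0],"fingers":-1}], squeeze=15)

```text
time_s: 9.32
tcp_pos: [0.4111, 0.2613, 0.0175]
eef_rot: [179.9, 0.1, -166.1]
contact_force: [0.6, -0.2, 0.4]
gripper_width: 0.0633
gripper_force: 0.0
```

>>> play_rows(rows=[{"slide":[0,0,0],"delta_rot":[0,0,0],"fingers":-1},{"slide":[0,0,0],"delta_rot":[0,0,0],"fingers":-1},{"slide":[0,0,0],"delta_rot":[0,0,0],"fingers":-1},{"slide":[0,0,0],"delta_rot":[0,0,0],"fingers":-1}])

```text
time_s: 9.82
tcp_pos: [0.4106, 0.2607, 0.0164]
eef_rot: [-180.0, -0.0, -166.1]
contact_force: [0.2, -0.4, 2.0]
gripper_width: 0.0294
gripper_force: 15.0
```

>>> play_rows(rows=[{"slide":[0,0,-0.2],"delta_rot":[0,0,0],"fingers":-1},{"slide":[0,0,-0.35],"delta_rot":[0,0,0],"fingers":-1},{"slide":[-0.05,-0.15,-0.15],"delta_rot":[0,0,0],"fingers":-1},{"slide":[-0.09,-0.3,0],"delta_rot":[0,0,0],"fingers":-1},{"slide":[-0.09,-0.3,0],"delta_rot":[0,0,0],"fingers":-1},{"slide":[-0.09,-0.3,0],"delta_rot":[0,0,0],"fingers":-1},{"slide":[-0.09,-0.3,0],"delta_rot":[0,0,0],"fingers":-1},{"slide":[-0.09,-0.3,0],"delta_rot":[0,0,0],"fingers":-1}])

```text
time_s: 10.82
tcp_pos: [0.5432, 0.0371, 0.121]
eef_rot: [180.0, -0.0, -166.1]
contact_force: [0.5, 0.6, -1.9]
gripper_width: 0.0292
gripper_force: 15.0
```

>>> play_rows(rows=[{"slide":[-0.09,-0.3,0],"delta_rot":[0,0,0],"fingers":-1},{"slide":[-0.09,-0.3,0],"delta_rot":[0,0,0],"fingers":-1},{"slide":[-0.09,-0.3,0],"delta_rot":[0,0,0],"fingers":-1},{"slide":[-0.09,-0.29,0],"delta_rot":[0,0,0],"fingers":-1},{"slide":[-0.055,-0.1,0],"delta_rot":[0,0,0],"fingers":-1},{"slide":[0,0,0],"delta_rot":[0,0,0],"fingers":-1},{"slide":[0,0,0],"delta_rot":[0,0,0],"fingers":-1},{"slide":[0,0,0],"delta_rot":[0,0,0],"fingers":-1}])

```text
time_s: 11.82
tcp_pos: [0.6494, -0.1333, 0.1216]
eef_rot: [180.0, 0.0, -166.0]
contact_force: [0.0, 0.8, -1.7]
gripper_width: 0.0295
gripper_force: 15.0
```

```bash
python3 - <<'E'
from h import *
plan(.6496,-.1346,.0195)
save(cap('wrist'),'w3')
E
```

```text
tilt fix [2.21520315e-03 2.58728305e-04 2.29254307e-08]
slide total (after turn) [ 0.001 -0.009  0.681] t 11.825 [ 0.6494 -0.1333  0.1216] [ 179.99    0.   -166.02]
```

View pics/w3.png

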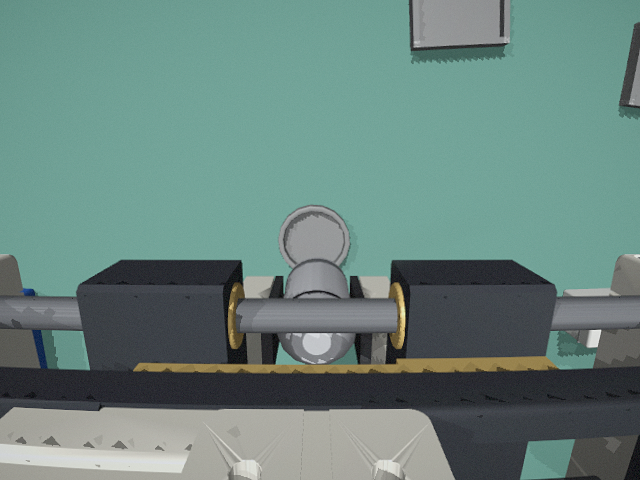

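The small tray's rim spans columns 278–351 with its top at row 205, so its centre is about (314.5,240). The held objective hangs upright just in front, and one edge of the square tray runs from (412,48) to (509,43).

```bash
python3 - <<'E'
from h import *
c=load('w3')
p=w(c,314.5,240,.01);print(p,w(c,314.5,205,.01)-p)
a,b=w(c,412,48,.01),w(c,509,43,.01);print(a,b,np.degrees(np.arctan2(*(b-a)[[1,0]])),np.linalg.norm(b-a));plan(p[0],p[1],.0195)
E
```

```text
[ 0.65158488 -0.13435883  0.01      ] [-0.02550617 -0.00634863  0.        ]
[ 0.50644288 -0.10286754  0.01      ] [ 0.48550743 -0.03939107  0.01      ] 108.25329669886638 0.06683976743922479
tilt fix [1.05549868e-03 3.03350294e-03 1.28074335e-07]
slide total (after turn) [-0.011 -0.01   0.681] t 11.875 [ 0.6496 -0.1333  0.1217] [ 1.8000e+02  1.0000e-02 -1.6602e+02]
```

>>> play_rows(rows=[{"slide":[-0.008,-0.009,0.15],"delta_rot":[0,0,0],"fingers":-1},{"slide":[0,0,0.25],"delta_rot":[0,0,0],"fingers":-1},{"slide":[0,0,0.16],"delta_rot":[0,0,0],"fingers":-1},{"slide":[0,0,0.06],"delta_rot":[0,0,0],"fingers":-1},{"slide":[0,0,0.03],"delta_rot":[0,0,0],"fingers":-1},{"slide":[0,0,0.01],"delta_rot":[0,0,0],"fingers":-1},{"slide":[0,0,0.01],"delta_rot":[0,0,0],"fingers":-1},{"slide":[0,0,0],"delta_rot":[0,0,0],"fingers":-1}])

```text
time_s: 12.88
tcp_pos: [0.6516, -0.1354, 0.0215]
eef_rot: [-180.0, 0.0, -166.1]
contact_force: [0.1, -0.1, -2.4]
gripper_width: 0.0291
gripper_force: 15.0
```

>>> play_rows(rows=[{"slide":[0,0,0.006],"delta_rot":[0,0,0],"fingers":-1},{"slide":[0,0,0],"delta_rot":[0,0,0],"fingers":-1},{"slide":[0,0,0],"delta_rot":[0,0,0],"fingers":-1}])

```text
time_s: 13.25
tcp_pos: [0.6513, -0.1354, 0.02]
eef_rot: [-180.0, -0.0, -166.1]
contact_force: [-1.2, 0.2, -1.4]
gripper_width: 0.0295
gripper_force: 15.0
```

>>> play_rows(rows=[{"slide":[0,0,0.006],"delta_rot":[0,0,0],"fingers":-1},{"slide":[0,0,0],"delta_rot":[0,0,0],"fingers":-1},{"slide":[0,0,0],"delta_rot":[0,0,0],"fingers":-1}])

```text
time_s: 13.62
tcp_pos: [0.6515, -0.1354, 0.0195]
eef_rot: [-180.0, 0.0, -166.1]
contact_force: [-1.8, 1.2, 3.9]
gripper_width: 0.0296
gripper_force: 15.0
```

>>> play_rows(rows=[{"slide":[0,0,0],"delta_rot":[0,0,0],"fingers":0.4},{"slide":[0,0,0],"delta_rot":[0,0,0],"fingers":0.4},{"slide":[0,0,0],"delta_rot":[0,0,0],"fingers":0.4},{"slide":[0,0,-0.1],"delta_rot":[0,0,0],"fingers":0.4},{"slide":[0,0,-0.25],"delta_rot":[0,0,0],"fingers":0.4},{"slide":[0,0,-0.35],"delta_rot":[0,0,0],"fingers":0.4},{"slide":[0,0,-0.3],"delta_rot":[0,0,0],"fingers":0.4}])

```text
time_s: 14.5
tcp_pos: [0.6516, -0.1355, 0.1724]
eef_rot: [-180.0, 0.1, -166.1]
contact_force: [0.7, -0.1, -0.5]
gripper_width: 0.0613
gripper_force: 0.0
```

>>> play_rows(rows=[{"slide":[-0.07,0.33,0],"delta_rot":[0,0,0],"fingers":1},{"slide":[-0.08,0.33,0],"delta_rot":[0,0,0],"fingers":1},{"slide":[-0.08,0.33,0],"delta_rot":[0,0,0],"fingers":1},{"slide":[-0.07,0.33,0],"delta_rot":[0,0,0],"fingers":1},{"slide":[-0.07,0.32,0],"delta_rot":[0,0,0],"fingers":1},{"slide":[0,0,0],"delta_rot":[0,0,-1],"fingers":1},{"slide":[0,0,0],"delta_rot":[0,0,-1],"fingers":1},{"slide":[0,0,0],"delta_rot":[0,0,-1],"fingers":1}])

```text
time_s: 15.5
tcp_pos: [0.6461, 0.1171, 0.1704]
eef_rot: [-180.0, 0.1, -152.2]
contact_force: [-0.3, 0.1, 0.8]
gripper_width: 0.0875
gripper_force: 0.0
```

>>> play_rows(rows=[{"slide":[0,0,0],"delta_rot":[0,0,-1],"fingers":1},{"slide":[0,0,0],"delta_rot":[0,0,-1],"fingers":1},{"slide":[0,0,0],"delta_rot":[0,0,-1],"fingers":1},{"slide":[0,0,0],"delta_rot":[0,0,-1],"fingers":1},{"slide":[0,0,0],"delta_rot":[0,0,-1],"fingers":1},{"slide":[0,0,0],"delta_rot":[0,0,-1],"fingers":1},{"slide":[0,0,0],"delta_rot":[0,0,-1],"fingers":1},{"slide":[0,0,0],"delta_rot":[0,0,-1],"fingers":1}])

```text
time_s: 16.5
tcp_pos: [0.6462, 0.1168, 0.1704]
eef_rot: [-180.0, 0.0, -115.5]
contact_force: [0.1, -0.6, -1.0]
gripper_width: 0.0876
gripper_force: 0.0
```

>>> play_rows(rows=[{"slide":[0,0,0],"delta_rot":[0,0,-1],"fingers":1},{"slide":[0,0,0],"delta_rot":[0,0,-1],"fingers":1},{"slide":[0,0,0],"delta_rot":[0,0,-1],"fingers":1},{"slide":[0,0,0],"delta_rot":[0,0,-1],"fingers":1},{"slide":[0,0,0],"delta_rot":[0,0,-1],"fingers":1},{"slide":[0,0,0],"delta_rot":[0,0,-1],"fingers":1}])

```text
time_s: 17.25
tcp_pos: [0.6462, 0.1168, 0.1704]
eef_rot: [-179.9, 0.0, -88.0]
contact_force: [-0.1, 0.6, 0.1]
gripper_width: 0.0876
gripper_force: 0.0
```

>>> play_rows(rows=[{"slide":[0,0,0],"delta_rot":[0,0,-1],"fingers":1},{"slide":[0,0,0],"delta_rot":[0,0,-1],"fingers":1},{"slide":[0,0,0],"delta_rot":[0,0,-1],"fingers":1},{"slide":[0,0,0],"delta_rot":[0,0,0],"fingers":1},{"slide":[0,0,0],"delta_rot":[0,0,0],"fingers":1},{"slide":[0,0,0],"delta_rot":[0,0,0],"fingers":1}])

```text
time_s: 18.0
tcp_pos: [0.6461, 0.1168, 0.1694]
eef_rot: [-180.0, 0.0, -74.5]
contact_force: [-0.1, -0.6, 0.1]
gripper_width: 0.0874
gripper_force: 0.0
```

```bash
python3 - <<'E'
from h import *
plan(.6465,.1171,.17,-74)
save(cap('wrist'),'w4')
E
```

```text
turn rz total -0.1
tilt fix [-2.95398431e-03  3.35386281e-04 -3.96290321e-08]
slide total (after turn) [-0.001 -0.003 -0.004] t 18.0 [0.6461 0.1168 0.1694] [-179.99    0.    -74.47]
```

View pics/w4.png

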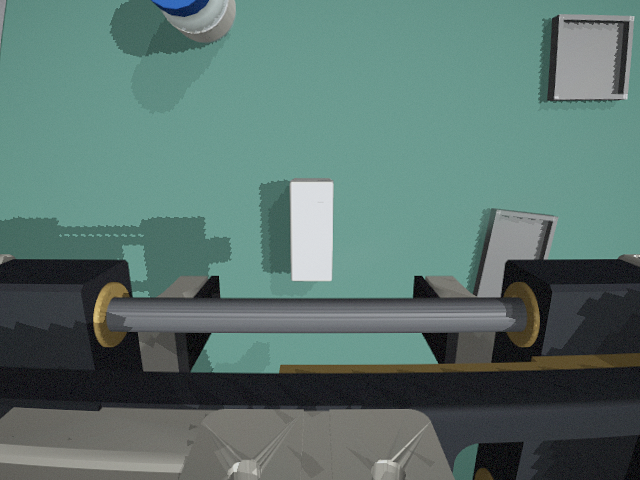

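The slide box top spans (291,182) to (332,280), centred at (311.5,231) and well aligned with the gripper. The bottle is clear.

```bash
python3 - <<'E'
from h import *
c=load('w4')
p=w(c,311.5,231,.038);q=[w(c,u,v,.038) for u,v in((291,182),(332,182),(332,280),(291,280))];print(p,np.mean(q,0))
for i,j in((3,0),(2,1)):
    d=q[j]-q[i];print(np.linalg.norm(d),np.degrees(np.arctan2(d[1],d[0])))
p=np.mean(q,0)
plan(p[0],p[1],.0115)
E
```

```text
[0.65003301 0.11660959 0.038     ] [0.64969706 0.11784956 0.038     ]
0.08004187798779605 -75.33956131320186
0.08002416033744171 -73.82439359173102
tilt fix [-9.17563879e-04  3.26891250e-04 -1.19977445e-08]
slide total (after turn) [-0.    -0.025  1.052] t 18.05 [0.646  0.1168 0.1693] [-180.      0.    -74.46]
```

>>> play_rows(rows=[{"slide":[0,-0.02,0.2],"delta_rot":[0,0,0],"fingers":1},{"slide":[0,0,0.3],"delta_rot":[0,0,0],"fingers":1},{"slide":[0,0,0.3],"delta_rot":[0,0,0],"fingers":1},{"slide":[0,0,0.18],"delta_rot":[0,0,0],"fingers":1},{"slide":[0,0,0.07],"delta_rot":[0,0,0],"fingers":1},{"slide":[0,0,0],"delta_rot":[0,0,0],"fingers":0},{"slide":[0,0,0],"delta_rot":[0,0,0],"fingers":-1},{"slide":[0,0,0],"delta_rot":[0,0,0],"fingers":-1}], squeeze=15)

```text
time_s: 19.05
tcp_pos: [0.6497, 0.1179, 0.013]
eef_rot: [-179.9, 0.0, -74.4]
contact_force: [-0.4, -0.7, 0.4]
gripper_width: 0.063
gripper_force: 0.0
```

>>> play_rows(rows=[{"slide":[0,0,0],"delta_rot":[0,0,0],"fingers":-1},{"slide":[0,0,0],"delta_rot":[0,0,0],"fingers":-1},{"slide":[0,0,0],"delta_rot":[0,0,0],"fingers":-1},{"slide":[0,0,0],"delta_rot":[0,0,0],"fingers":-1}])

```text
time_s: 19.55
tcp_pos: [0.6491, 0.1176, 0.0118]
eef_rot: [-180.0, -0.0, -74.4]
contact_force: [0.3, 0.2, 1.9]
gripper_width: 0.0341
gripper_force: 15.0
```

>>> play_rows(rows=[{"slide":[0,0,-0.15],"delta_rot":[0,0,0],"fingers":-1},{"slide":[0,0,-0.3],"delta_rot":[0,0,0.61],"fingers":-1},{"slide":[0,0,0],"delta_rot":[0,0,0.61],"fingers":-1},{"slide":[-0.03,0.2,0],"delta_rot":[0,0,0],"fingers":-1},{"slide":[-0.04,0.3,0],"delta_rot":[0,0,0],"fingers":-1},{"slide":[-0.04,0.3,0],"delta_rot":[0,0,0],"fingers":-1},{"slide":[-0.03,0.3,0],"delta_rot":[0,0,0],"fingers":-1},{"slide":[-0.02,0.15,0],"delta_rot":[0,0,0],"fingers":-1}])

```text
time_s: 20.55
tcp_pos: [0.4576, 0.1079, 0.079]
eef_rot: [179.9, -0.0, -80.0]
contact_force: [0.1, 0.8, -0.7]
gripper_width: 0.0338
gripper_force: 15.0
```

>>> play_rows(rows=[{"slide":[0,0,0],"delta_rot":[0,0,0],"fingers":-1},{"slide":[0,0,0],"delta_rot":[0,0,0],"fingers":-1},{"slide":[0,0,0],"delta_rot":[0,0,0],"fingers":-1}])

```text
time_s: 20.92
tcp_pos: [0.4608, 0.1088, 0.079]
eef_rot: [-180.0, -0.0, -80.0]
contact_force: [0.1, -0.7, -1.2]
gripper_width: 0.0342
gripper_force: 15.0
```

```bash
python3 - <<'E'
from h import *
plan(.460,.109,.0148,-80)
save(cap('wrist'),'w5')
E
```

```text
turn rz total -0.01
tilt fix [-1.51858784e-03 -5.18798721e-04  3.15136570e-08]
slide total (after turn) [-0.002  0.005  0.428] t 20.925 [0.4608 0.1088 0.079 ] [-179.99   -0.    -80.03]
```

View pics/w5.png

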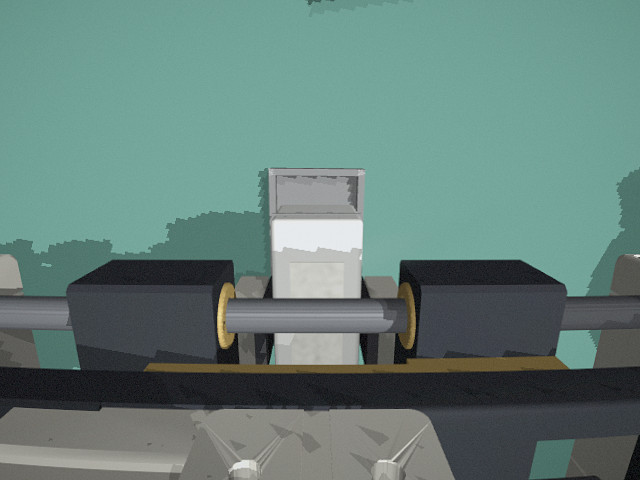

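The box at columns 272–363 is centred over the tray at columns 270–365, and the tray's far edge is at row 169.

```bash
python3 - <<'E'
from h import *
c=load('w5'); s=c['s']; R=Ro.from_euler('xyz',s['eef_rot'],degrees=True)
print((R.inv().apply(w(c,317.5,169,.01)-s['tcp_pos'])).round(4),'expect x .053')
zb=s['tcp_pos'][2]-.0118
for z in (zb,zb+.038):print((R.inv().apply(w(c,317.5,216,z)-s['tcp_pos'])).round(4))
E
```

```text
[0.0532 0.0007 0.069 ] expect x .053
[0.0349 0.0005 0.0118]
[ 0.0417  0.0003 -0.0262]
```

>>> play_rows(rows=[{"slide":[0,0.004,0.15],"delta_rot":[0,0,0],"fingers":-1},{"slide":[0,0,0.15],"delta_rot":[0,0,0],"fingers":-1},{"slide":[0,0,0.06],"delta_rot":[0,0,0],"fingers":-1},{"slide":[0,0,0.03],"delta_rot":[0,0,0],"fingers":-1},{"slide":[0,0,0.014],"delta_rot":[0,0,0],"fingers":-1},{"slide":[0,0,0.01],"delta_rot":[0,0,0],"fingers":-1},{"slide":[0,0,0],"delta_rot":[0,0,0],"fingers":-1},{"slide":[0,0,0],"delta_rot":[0,0,0],"fingers":-1}])

```text
time_s: 21.98
tcp_pos: [0.4597, 0.1087, 0.0173]
eef_rot: [-180.0, 0.0, -80.0]
contact_force: [0.1, 0.2, -0.4]
gripper_width: 0.0339
gripper_force: 15.0
```

>>> play_rows(rows=[{"slide":[0,0,0.006],"delta_rot":[0,0,0],"fingers":-1},{"slide":[0,0,0],"delta_rot":[0,0,0],"fingers":-1},{"slide":[0,0,0],"delta_rot":[0,0,0],"fingers":-1}])

```text
time_s: 22.35
tcp_pos: [0.4595, 0.1086, 0.0161]
eef_rot: [180.0, -0.0, -80.0]
contact_force: [0.2, -0.2, -0.8]
gripper_width: 0.0341
gripper_force: 15.0
```

>>> play_rows(rows=[{"slide":[0,0,0.006],"delta_rot":[0,0,0],"fingers":-1},{"slide":[0,0,0.004],"delta_rot":[0,0,0],"fingers":-1},{"slide":[0,0,0],"delta_rot":[0,0,0],"fingers":-1},{"slide":[0,0,0],"delta_rot":[0,0,0],"fingers":-1}])

```text
time_s: 22.85
tcp_pos: [0.4595, 0.1086, 0.0147]
eef_rot: [-180.0, 0.0, -80.0]
contact_force: [-1.5, -0.0, 3.8]
gripper_width: 0.0339
gripper_force: 15.0
```

>>> play_rows(rows=[{"slide":[0,0,0],"delta_rot":[0,0,0],"fingers":0.4},{"slide":[0,0,0],"delta_rot":[0,0,0],"fingers":0.4},{"slide":[0,0,0],"delta_rot":[0,0,0],"fingers":0.4},{"slide":[0,0,-0.1],"delta_rot":[0,0,0],"fingers":0.4},{"slide":[0,0,-0.25],"delta_rot":[0,0,0],"fingers":0.4},{"slide":[0,0,-0.35],"delta_rot":[0,0,0],"fingers":0.4},{"slide":[0,0,-0.33],"delta_rot":[0,0,0],"fingers":0.4}])

```text
time_s: 23.72
tcp_pos: [0.4593, 0.1084, 0.1707]
eef_rot: [180.0, -0.0, -80.0]
contact_force: [1.0, 1.2, -0.4]
gripper_width: 0.0613
gripper_force: 0.0
```

>>> play_rows(rows=[{"slide":[-0.27,-0.12,0],"delta_rot":[0,0,0],"fingers":1},{"slide":[-0.28,-0.12,0],"delta_rot":[0,0,0],"fingers":1},{"slide":[-0.28,-0.12,0],"delta_rot":[0,0,0],"fingers":1},{"slide":[-0.28,-0.12,0],"delta_rot":[0,0,0],"fingers":1},{"slide":[-0.28,-0.12,0],"delta_rot":[0,0,0],"fingers":1},{"slide":[-0.27,-0.11,0],"delta_rot":[0,0,0],"fingers":1},{"slide":[0,0,0],"delta_rot":[0,0,-1],"fingers":1},{"slide":[0,0,0],"delta_rot":[0,0,-1],"fingers":1}])

```text
time_s: 24.72
tcp_pos: [0.5209, 0.3728, 0.1682]
eef_rot: [179.9, -0.0, -70.7]
contact_force: [0.0, 0.0, -0.6]
gripper_width: 0.0879
gripper_force: 0.0
```

>>> play_rows(rows=[{"slide":[0,0,0],"delta_rot":[0,0,-1],"fingers":1},{"slide":[0,0,0],"delta_rot":[0,0,-1],"fingers":1},{"slide":[0,0,0],"delta_rot":[0,0,-0.3],"fingers":1},{"slide":[0,0,0],"delta_rot":[0,0,0],"fingers":1},{"slide":[0,0,0],"delta_rot":[0,0,0],"fingers":1},{"slide":[0,0,0],"delta_rot":[0,0,0],"fingers":1}])

```text
time_s: 25.48
tcp_pos: [0.5212, 0.3722, 0.1691]
eef_rot: [-180.0, 0.0, -60.3]
contact_force: [0.7, -0.0, -0.6]
gripper_width: 0.0878
gripper_force: 0.0
```

```bash
python3 - <<'E'
from h import *
plan(.5213,.3724,.17,-60)
save(cap('wrist'),'w6')
E
```

```text
turn rz total -0.07
tilt fix [-1.37360234e-04  1.34513740e-04 -7.39072692e-10]
slide total (after turn) [-0.001 -0.001 -0.006] t 25.475 [0.5212 0.3722 0.1691] [-180.      0.    -60.33]
```

View pics/w6.png

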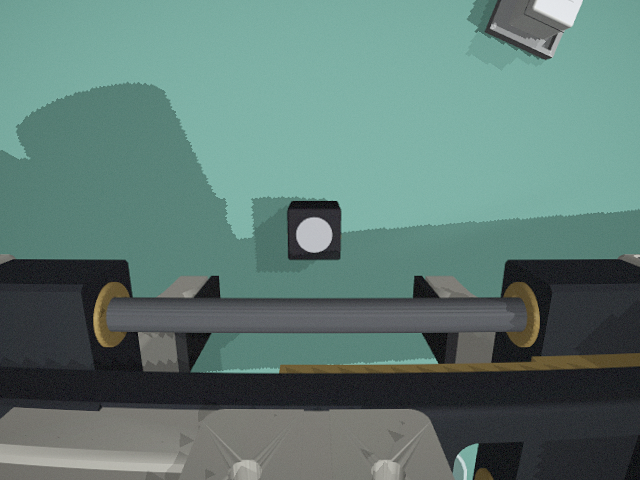

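The cube is square with the gripper and its window is centred at (314,235). The beaker is clear, and the slide box sits in the oblong tray at upper right.

```bash
python3 - <<'E'
from h import *
c=load('w6')
p=w(c,314,235,.044);print(p);plan(p[0],p[1],.0135)
E
```

```text
[0.52233127 0.37354115 0.044     ]
tilt fix [-7.28588161e-04  6.28796690e-04 -1.83253537e-08]
slide total (after turn) [-0.004 -0.011  1.038] t 25.525 [0.5212 0.3723 0.1691] [-180.      0.    -60.32]
```

>>> play_rows(rows=[{"slide":[-0.004,-0.011,0.2],"delta_rot":[0,0,0],"fingers":1},{"slide":[0,0,0.3],"delta_rot":[0,0,0],"fingers":1},{"slide":[0,0,0.3],"delta_rot":[0,0,0],"fingers":1},{"slide":[0,0,0.17],"delta_rot":[0,0,0],"fingers":1},{"slide":[0,0,0.07],"delta_rot":[0,0,0],"fingers":1},{"slide":[0,0,0],"delta_rot":[0,0,0],"fingers":0.2},{"slide":[0,0,0],"delta_rot":[0,0,0],"fingers":-1},{"slide":[0,0,0],"delta_rot":[0,0,0],"fingers":-1}], squeeze=15)

```text
time_s: 26.52
tcp_pos: [0.5229, 0.3743, 0.0145]
eef_rot: [-179.9, 0.0, -60.3]
contact_force: [0.4, -0.5, -0.7]
gripper_width: 0.0627
gripper_force: 0.0
```

>>> play_rows(rows=[{"slide":[0,0,0],"delta_rot":[0,0,0],"fingers":-1},{"slide":[0,0,0],"delta_rot":[0,0,0],"fingers":-1},{"slide":[0,0,0],"delta_rot":[0,0,0],"fingers":-1},{"slide":[0,0,0],"delta_rot":[0,0,0],"fingers":-1}])

```text
time_s: 27.02
tcp_pos: [0.5224, 0.3737, 0.0135]
eef_rot: [-180.0, 0.0, -60.3]
contact_force: [-1.6, 0.0, 4.5]
gripper_width: 0.042
gripper_force: 15.0
```

>>> play_rows(rows=[{"slide":[0,0,-0.15],"delta_rot":[0,0,0],"fingers":-1},{"slide":[0,0,-0.25],"delta_rot":[0,0,0.85],"fingers":-1},{"slide":[0,0,-0.2],"delta_rot":[0,0,0.85],"fingers":-1},{"slide":[0,0,0],"delta_rot":[0,0,0.85],"fingers":-1},{"slide":[0.17,0.08,0],"delta_rot":[0,0,0],"fingers":-1},{"slide":[0.3,0.14,0],"delta_rot":[0,0,0],"fingers":-1},{"slide":[0.3,0.14,0],"delta_rot":[0,0,0],"fingers":-1},{"slide":[0.3,0.14,0],"delta_rot":[0,0,0],"fingers":-1}])

```text
time_s: 28.02
tcp_pos: [0.5, 0.1962, 0.1028]
eef_rot: [180.0, -0.0, -72.0]
contact_force: [1.1, -0.3, -0.9]
gripper_width: 0.0419
gripper_force: 15.0
```

>>> play_rows(rows=[{"slide":[0.3,0.14,0],"delta_rot":[0,0,0],"fingers":-1},{"slide":[0.3,0.14,0],"delta_rot":[0,0,0],"fingers":-1},{"slide":[0.3,0.14,0],"delta_rot":[0,0,0],"fingers":-1},{"slide":[0.3,0.14,0],"delta_rot":[0,0,0],"fingers":-1},{"slide":[0.3,0.14,0],"delta_rot":[0,0,0],"fingers":-1},{"slide":[0.2,0.11,0],"delta_rot":[0,0,0],"fingers":-1},{"slide":[0,0,0],"delta_rot":[0,0,0],"fingers":-1},{"slide":[0,0,0],"delta_rot":[0,0,0],"fingers":-1}])

```text
time_s: 29.02
tcp_pos: [0.464, -0.0823, 0.103]
eef_rot: [-180.0, 0.0, -72.0]
contact_force: [0.3, -0.1, -0.9]
gripper_width: 0.0421
gripper_force: 15.0
```

```bash
python3 - <<'E'
from h import *
plan(.464,-.0815,.0165,-72)
save(cap('wrist'),'w7')
E
```

```text
turn rz total -0.01
tilt fix [-6.69835697e-04  1.16099348e-03 -3.11069962e-08]
slide total (after turn) [-0.005 -0.002  0.577] t 29.025 [ 0.464  -0.0823  0.103 ] [-1.800e+02  1.000e-02 -7.203e+01]
```

View pics/w7.png

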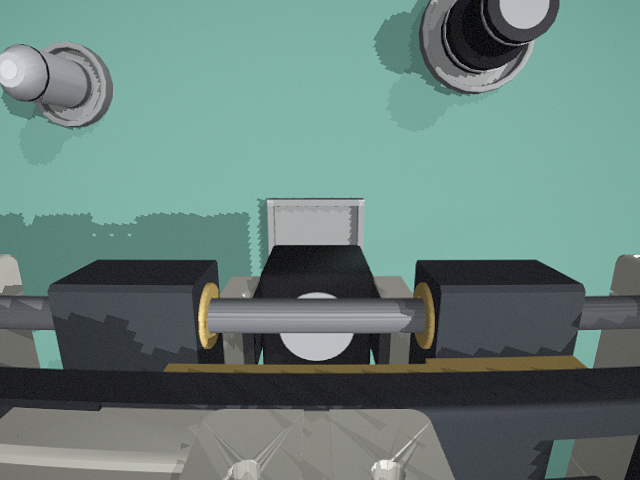

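The cube is aligned over the square tray, whose rim spans columns 266–364. The eyepiece and objective stand upright in their trays. Lowering the cube.

>>> play_rows(rows=[{"slide":[-0.005,-0.002,0.15],"delta_rot":[0,0,0],"fingers":-1},{"slide":[0,0,0.2],"delta_rot":[0,0,0],"fingers":-1},{"slide":[0,0,0.12],"delta_rot":[0,0,0],"fingers":-1},{"slide":[0,0,0.06],"delta_rot":[0,0,0],"fingers":-1},{"slide":[0,0,0.02],"delta_rot":[0,0,0],"fingers":-1},{"slide":[0,0,0.014],"delta_rot":[0,0,0],"fingers":-1},{"slide":[0,0,0],"delta_rot":[0,0,0],"fingers":-1},{"slide":[0,0,0],"delta_rot":[0,0,0],"fingers":-1}])

```text
time_s: 30.08
tcp_pos: [0.4643, -0.0814, 0.019]
eef_rot: [-179.9, -0.0, -72.0]
contact_force: [0.2, -0.3, -0.6]
gripper_width: 0.0419
gripper_force: 15.0
```

>>> play_rows(rows=[{"slide":[0,0,0.006],"delta_rot":[0,0,0],"fingers":-1},{"slide":[0,0,0],"delta_rot":[0,0,0],"fingers":-1},{"slide":[0,0,0],"delta_rot":[0,0,0],"fingers":-1}])

```text
time_s: 30.45
tcp_pos: [0.464, -0.0815, 0.0176]
eef_rot: [-180.0, -0.0, -72.0]
contact_force: [-0.2, 0.9, -1.3]
gripper_width: 0.0417
gripper_force: 15.0
```

>>> play_rows(rows=[{"slide":[0,0,0.005],"delta_rot":[0,0,0],"fingers":-1},{"slide":[0,0,0.004],"delta_rot":[0,0,0],"fingers":-1},{"slide":[0,0,0],"delta_rot":[0,0,0],"fingers":-1},{"slide":[0,0,0],"delta_rot":[0,0,0],"fingers":-1}])

```text
time_s: 30.95
tcp_pos: [0.464, -0.0815, 0.0164]
eef_rot: [-180.0, -0.0, -72.0]
contact_force: [-1.9, 0.6, 5.1]
gripper_width: 0.0419
gripper_force: 15.0
```

>>> play_rows(rows=[{"slide":[0,0,0],"delta_rot":[0,0,0],"fingers":0.6},{"slide":[0,0,0],"delta_rot":[0,0,0],"fingers":0.6},{"slide":[0,0,0],"delta_rot":[0,0,0],"fingers":0.6},{"slide":[0,0,-0.1],"delta_rot":[0,0,0],"fingers":0.6},{"slide":[0,0,-0.25],"delta_rot":[0,0,0],"fingers":0.6},{"slide":[0,0,-0.35],"delta_rot":[0,0,0],"fingers":0.6},{"slide":[0,0,-0.35],"delta_rot":[0,0,0],"fingers":0.6},{"slide":[0,0,-0.25],"delta_rot":[0,0,0],"fingers":0.6}])

```text
time_s: 31.95
tcp_pos: [0.4644, -0.0815, 0.2138]
eef_rot: [-179.9, -0.0, -72.0]
contact_force: [-0.3, -0.0, -0.7]
gripper_width: 0.07
gripper_force: 0.0
```

>>> play_rows(rows=[{"slide":[-0.35,0,0],"delta_rot":[0,0,0],"fingers":0.6},{"slide":[-0.35,0,0],"delta_rot":[0,0,0],"fingers":0.6},{"slide":[-0.35,0,0],"delta_rot":[0,0,0],"fingers":0.6},{"slide":[-0.35,0,0],"delta_rot":[0,0,0],"fingers":0.6},{"slide":[-0.3,0,0],"delta_rot":[0,0,0],"fingers":0.6},{"slide":[0,0,0],"delta_rot":[0,0,0],"fingers":0.6},{"slide":[0,0,0],"delta_rot":[0,0,0],"fingers":0.6}])

```text
time_s: 32.83
tcp_pos: [0.385, 0.161, 0.2112]
eef_rot: [180.0, -0.0, -71.9]
contact_force: [0.1, -0.9, 0.7]
gripper_width: 0.07
gripper_force: 0.0
```

```bash
python3 - <<'E'
from h import *
a=cap('wrist');b=cap('top');save(a,'w8');save(b,'t8')
im=b['image'][160:330,230:530]
cv2.imwrite('pics/f.png',np.vstack([cv2.resize(im,(480,272),interpolation=cv2.INTER_CUBIC),cv2.resize(a['image'],(480,320))[:320]]))
E
```

```text
(no output)
```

View pics/f.png

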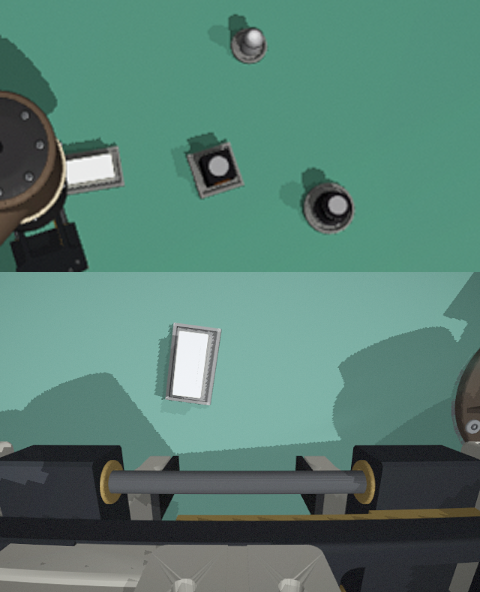

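All four items sit upright inside their trays, well off the walls, and the arm is clear. Handing in.

```bash
python3 -c "
from plant import r
print(r.close_job())"
```

```text
the job is handed in; nothing more can be done
None
```

The eyepiece, objective, filter cube and slide box are each upright in their matching trays, the reagent bottle and beaker were not touched, and the job was handed in at about 33 s; no verdict was returned.

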